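# Push the walnut block home against the fence and its length stop

### The arm

A 6-joint arm with a two-finger parallel gripper is mounted at the origin on a cart in front of the work surface, level with it; the furniture and walls round the work are solid. World frame = base frame: x ahead of the robot, y to its left, z up, the work surface at z = 0. Lengths are in mm, angles in degrees, forces in N, time in s.
With the tool pointing down it reaches from about 300 to 850 mm from the base axis. Payload 4.2 kg.
Tool frame: the origin (TCP) lies midway between the tips of the shut fingers; the grasp point (between the pads) lies 19 mm behind it (env.grasp_offset is the distance from the TCP to the grasp point, in mm); z points along the fingers, y is the line along which they close (so a half turn about z gives the same grasp; the last joint's range is limited). The gripper opens to 91 mm and grips with 3 to 60 N. Pads are 32 mm wide; open, the fingers measure 118 mm over their backs; the gripper's body (76 mm by 178 mm) begins 60 mm behind the grasp point.
Start: joints at [-73.339, 18.312, 89.639, -0, 72.044, -1.146], TCP at [175.85, -547.467, 213.976] pointing down, gripper open.
Joint ranges: [-177.97, 177.97], [-48.28, 115.42], [12.27, 149.76], [-77.06, 257.06], [2.81, 150.46], [-146.56, 146.56]. Speed limits (degrees/s): [147.25, 147.25, 180, 180, 180, 180].

### API

Orientations are given as [roll, pitch, yaw] about the fixed x, y, z axes, in that order (R = Rz(yaw) Ry(pitch) Rx(roll)).
In Python, from workcell import env, optics gives the robot as it stands. The module is installed in compiled form; this text tells all that it offers.
- The arm moves only by the tool send_rows, never from a script. Its argument "targets" is a list that holds one entry, the list of rows, each a list of 7 numbers: the turn, a rotation vector about the world's x, y, z scaled (see below), then the shift along the world's x, y, z scaled (see below), then the closure, from -1 (fully open) to 1 (shut). In form: [[[rx, ry, rz, x, y, z, gripper], ...]]. A call has 1 to 12 rows; each row shifts and turns the commanded pose from where the row before left it; what a row does not reach is not made up. The controller multiplies each number of a shift by 0.2 m and each number of a turn by pi/2 rad. A row lasts 1/10 s, in which the tool goes at most 50 mm and 8.59 degrees, less where a joint would pass 70% of its speed; a pose out of reach is approached as far as the arm can. A call with a number of a shift or a turn outside -1 to 1 is refused whole. A call with a gripper value outside its range is refused whole. The fingers move at their own pace and stop on an object; "grip_force" is the grip in N (left out, the last holds). Time passes only in rows, so rows that do not move let the fingers close. It gives the time, the measured TCP pose, the force, the opening and the grip force at its end, in the units of the state.
- env.state(): the state, without advancing time (a new reading comes with each control period).
- optics.grab_frame(name): name is "side" or "top" or "wrist"; returns (picture, depth): 384x512x3 uint8, red, green, blue; 384x512 float32, mm along the optical axis (not along the pixel's ray), 0 where there is no reading.
- optics.camera_info(name): a dict with "camera_matrix" (3x3 intrinsics, pixels), "R" (3x3) and "t" (3): a world point X has camera coordinates R X + t; the wrist camera has in their place "mount" (4x4, takes a point from camera to tool coordinates, whose origin is the TCP and whose axes are the flange's). Camera axes: x right, y down, z forward; pixel columns grow to the right and rows downward; lengths in mm; the calibration is good to about 2 mm. A picture is of the moment at which its call begins: read the wrist's pose just before it. camera_info takes no time and is no camera call.
- env.job_done(): hands the job in; it is judged then, once.
Trained networks look in the newest picture that a camera, given by its name, has taken for a name from the list of things; names that differ only in an ending like _2 or _b are one class to them, and where a whole thing is asked for, a point or a joint stands for the part that bears it (a point fixed in the world has none). Each returns a list of dicts, best first, with "conf" (0 to 1); they miss things now and then, are a little off and sometimes report something else, mostly with a low value. They report only what shows in the picture. A call takes as long as a camera call. They do not tell look-alikes from the thing itself.
- optics.silhouettes(camera, name): "mask" (384x512 bool, what is visible of it) and "at" ([column, row] in pixels, amid what is visible of it).
- optics.place_of(camera, name): "at" ([column, row] in pixels: a listed point, or the origin of a listed thing).
The state is a dict: "time_s": time; "qpos": joint angles; "qvel": joint speeds; "effort": joint torques, N m; "ee_pos": TCP position; "ee_rot": TCP orientation; "force": force on the tool from outside, world axes, zero at the start; "torque": the same for the moment, N m; "gripper_width": finger opening in mm; "gripper_force": force on a finger pad.
Only numpy, scipy, OpenCV 4.12 (cv2) and the standard library are available. Lean on these libraries where they do the work, as an engineer would, in place of code of your own. Each camera call takes 0.05 s, during which the arm holds its last target. There are 200 camera calls.

### The job

Get the walnut block into position for marking out to length, without picking it up: with the fingertips push it across the bench until its long side lies flush against the aluminium fence, and then slide it along the fence until its end butts against the red stop (the blue stop is for another job). Leave it there, still flush with the fence along its whole length, and do not disturb the tape roll, offcut, screwdriver and mug lying about.

Things in the scene. Friction and masses are not known exactly. Their poses are not given: they have to be found in the camera images.
- walnut: Loose straight bar of dark walnut, 45 mm wide (x) x 381 mm long (y) x 50 mm high, 0.35 to 0.65 kg (a steady push of some 3 to 9 N slides it), lying on the bench in front of the fence. Origin: centre of its underside; y runs along its length. At the start it lies clear of the fence and up to 0.2 rad out of line with it, between the two stops lengthwise.
- fence: Straight aluminium bar 660 mm long, 30 mm deep, 40 mm high, fixed to the bench. Origin: at bench level, mid-length, in the working face (towards the robot). y runs along the fence, x away from the robot into the bar, so the working face is x = 0; a block lying flush has its centre at x = -22.5 mm in this frame. Low steel feet behind only.
- red_stop: Red stop fixed on the fence near its left or right end: 40 mm wide along the fence, 30 mm out in front of the working face, 52 mm high; a black knob above the fence reaches 71 mm. Origin: mid-width, at bench level, in the plane of the working face; axes as the fence's. The block butts on the face towards the fence's middle, its centre then 210.5 mm from this origin along y.
- blue_stop: Blue stop of the same shape, fixed near the other end of the fence; not used in this job. There is at least 55 mm between it and the block's near end when the block is pushed straight to the fence.
- tape: Bystander: roll of masking tape lying flat, 96 mm across, 24 mm high, between the block and the robot. Origin: centre of its underside.
- offcut: Bystander: small pale wood offcut 38 x 75 x 19 mm, between the block and the robot. Origin: centre of its underside.
- screwdriver: Bystander: screwdriver with a red handle, 200 mm long, 34 mm thick, lying behind the fence. Origin: middle of its length, at bench level.
- mug: Bystander: pale mug, 78 mm across, 92 mm high, behind the fence. Origin: on the bench under the middle of mug and handle.
Not all that is in view belongs to the job. Of the things like the red_stop, leave any that is green; of the rest the larger one is meant.

How it is judged:
By the outcome, as a careful person would: the job done as asked, in the order asked, and still so for the second after the job is handed in, with the robot touching nothing.
It also fails if it takes over 48 s, if anything falls off the work surface, if the arm or the gripper's body presses on something with over 40 N, if the wrist force passes 120 N, or if a joint passes its speed limit or range.

## Working session

There is one attempt and no reset: what is moved stays moved. The work goes in short steps, Python scripts to look and compute and a tool call to move; the robot and the scene stay as the last step left them, time stands still between calls to the robot, and variables do not carry over. Pictures are saved under pics/ and viewed, at most 10 in all, crops included, and the job is handed in when it is done.

Besides the shell and the picture viewer there is one more tool, called after ">>>" as name(argument=value, ...) on one line, values as JSON. send_rows: Moves the arm, as the interface text tells. Its arguments: {"type":"object","properties":{"targets":{"type":"array"},"grip_force":{"type":"number"}},"required":["targets"]}

```bash
mkdir -p pics
cat > h.py <<'E'
import numpy as np, cv2
from workcell import env, optics
def world(cam,uv,depth):
    i=optics.camera_info(cam);K=np.array(i["camera_matrix"]);R=np.array(i["R"]);t=np.array(i["t"]).ravel()
    uv=np.atleast_2d(uv);d=np.atleast_1d(depth)
    p=np.c_[(uv[:,0]-K[0,2])/K[0,0],(uv[:,1]-K[1,2])/K[1,1],np.ones(len(uv))]*d[:,None]
    return (p-t)@R
def cloud(cam,mask,D):
    v,u=np.nonzero(mask&(D>0));return world(cam,np.c_[u,v],D[v,u])
def rect(P):
    return cv2.minAreaRect(P[:,:2].astype(np.float32))
E
cat > a.py <<'E'
from h import *
s=env.state();print(s["time_s"],s["ee_pos"],s["ee_rot"],s["force"])
I,D=optics.grab_frame("top");cv2.imwrite("pics/top.png",I[...,::-1])
for n in "walnut fence red_stop blue_stop tape offcut screwdriver mug".split():
    for r in optics.silhouettes("top",n)[:4]:
        P=cloud("top",r["mask"],D)
        z=np.percentile(P[:,2],90);T=P[P[:,2]>z-8]
        print(n,round(r["conf"],2),r["at"],len(P),"top z",z.round(),"rect",[np.round(x,1) for x in rect(T)])
I,D=optics.grab_frame("side");cv2.imwrite("pics/side.png",I[...,::-1])
E
python3 a.py
```

```text
0.0 [ 175.69650503 -546.97549853  213.12674822] [-1.79900356e+02 -1.83778168e-03  1.78074177e+01] [ 0.2587704   0.00727607 -0.61573129]
walnut 0.88 [245.5, 215.2] 1469 top z 55.0 rect [array([476.6,  29.6]), array([380.8,  44.8]), np.float64(88.3)]
fence 0.58 [246.5, 175.6] 1660 top z 45.0 rect [array([605.9,  46. ]), array([584.6,  30.9]), np.float64(85.3)]
red_stop 0.77 [323.8, 218.8] 242 top z 69.0 rect [array([ 471. , -242.1]), array([20.7, 24.3]), np.float64(0.9)]
red_stop 0.72 [334.9, 189.6] 243 top z 68.0 rect [array([ 566.9, -264.1]), array([21.7, 52.2]), np.float64(88.6)]
blue_stop 0.6 [161.7, 170.2] 222 top z 70.0 rect [array([632. , 356.2]), array([24.7, 23.4]), np.float64(62.7)]
blue_stop 0.2 [196.0, 255.5] 205 top z 25.0 rect [array([329.2, 211.2]), array([35.4, 67.4]), np.float64(0.9)]
tape 0.8 [352.5, 255.4] 402 top z 27.0 rect [array([ 321.1, -304.3]), array([94.5, 92.5]), np.float64(1.3)]
offcut 0.62 [197.5, 253.9] 221 top z 25.0 rect [array([329.2, 209.4]), array([35.4, 71.1]), np.float64(0.9)]
screwdriver 0.82 [208.2, 143.7] 243 top z 39.0 rect [array([725. , 177.8]), array([100.1,  28.5]), np.float64(84.1)]
mug 0.7 [272.4, 131.8] 539 top z 89.0 rect [array([762. , -47.6]), array([77.7, 77. ]), np.float64(77.9)]
```

```bash
python3 -c "
import cv2
a=cv2.imread('pics/top.png')[100:300,110:400];cv2.imwrite('pics/topc.png',cv2.resize(a,None,fx=2.75,fy=2.75,interpolation=2))"
```

```text
(no output)
```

View pics/topc.png

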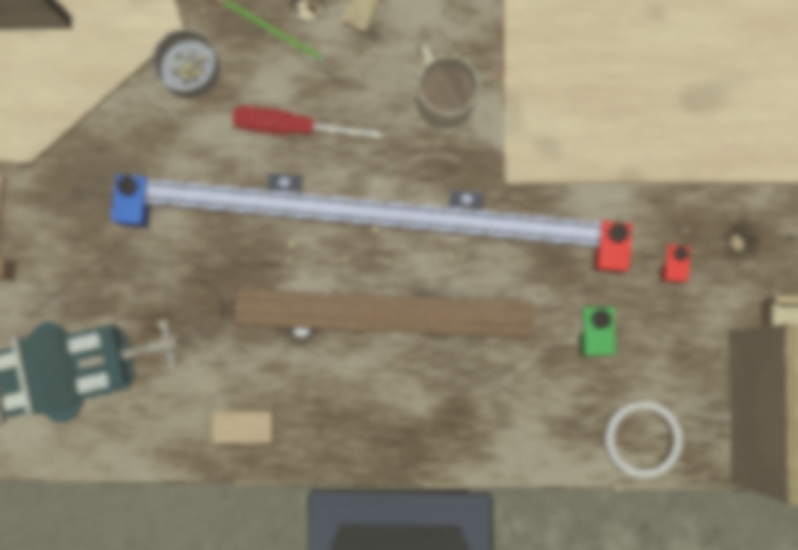

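View pics/side.png

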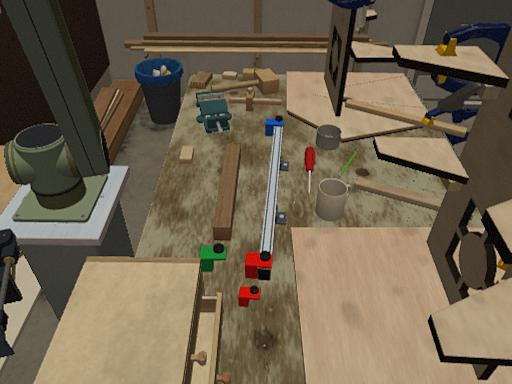

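```bash
cat > b.py <<'E'
from h import *
a=cv2.imread('pics/top.png')[160:240,190:370];cv2.imwrite('pics/crop2.png',cv2.resize(a,None,fx=4.4,fy=4.4,interpolation=2))
I,D=optics.grab_frame("top")
def top(n,k=0,lo=0,hi=100):
    P=cloud("top",optics.silhouettes("top",n)[k]["mask"],D);return P[(P[:,2]>lo)&(P[:,2]<hi)]
P=top("fence",0,33,50);r=rect(P);a=np.radians(r[2]);u=np.array([np.cos(a),np.sin(a)]);n=np.array([u[1],-u[0]])
c=np.array(r[0]);print("fence",r)
# line fit
L=cv2.fitLine(P[:,:2].astype(np.float32),cv2.DIST_HUBER,0,.01,.01).ravel();print("fit ang",np.degrees(np.arctan2(L[1],L[0])),L[2:])
f=lambda X:np.c_[(X[:,:2]-c)@n+15,(X[:,:2]-c)@u]   # fence frame
for nm,k,lo,hi in [("walnut",0,42,60),("red_stop",0,40,80),("red_stop",1,40,80),("blue_stop",0,40,80)]:
    Q=f(top(nm,k,lo,hi));print(nm,k,"x",np.percentile(Q[:,0],[2,98]).round(1),"y",np.percentile(Q[:,1],[1,99]).round(1),len(Q))
m=np.zeros(D.shape,bool);m[215:227,213:226]=1
Q=cloud("top",m,D);i=np.nonzero(m);print("thing",np.c_[i[1],i[0],Q.round(),I[i]][(I[i].min(1)>130)][:12])
E
python3 b.py
```

```text
fence ((607.8310546875, 45.468475341796875), (584.6109619140625, 34.510257720947266), 85.33477020263672)
fit ang 85.38326 [606.11597  45.67787]
walnut 0 x [-140.8  -88.8] y [-211.4  157.5] 1380
red_stop 0 x [-142.3  -87.7] y [-319. -279.] 188
red_stop 1 x [-35.2   3. ] y [-403.7 -379.7] 47
blue_stop 0 x [-31.   25.7] y [291.6 327.5] 173Traceback (most recent call last):
  File "b.py", line 14, in <module>
    Q=cloud("top",m,D);i=np.nonzero(m);print("thing",np.c_[i[1],i[0],Q.round(),I[i]][(I[i].min(1)>130)][:12])
                                                     ~~~~~^^^^^^^^^^^^^^^^^^^^^^^^^^
    res = self.concatenate(tuple(objs), axis=axis)
ValueError: all the input array dimensions except for the concatenation axis must match exactly, but along dimension 0, the array at index 0 has size 156 and the array at index 2 has size 155
```

View pics/crop2.png

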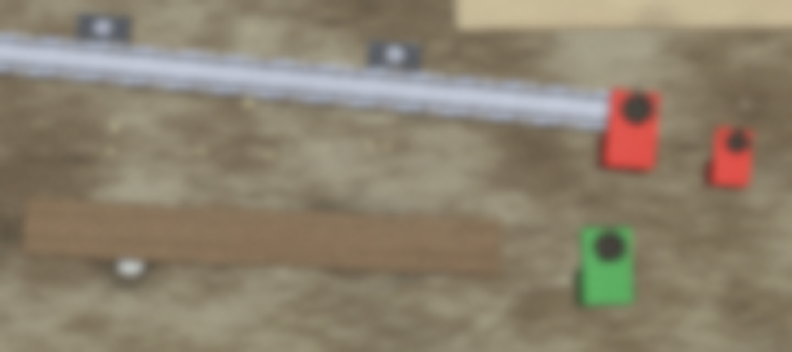

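Candidates for red_stop: green (324,219) is out by its colour. Of the two red ones, the one on the fence at (334,190) is larger than the one at (357,196), so it is the stop meant, and the crop confirms it. A small pale thing lies at about (219,221) by the near face of the walnut, and I will keep off it.

>>> send_rows(targets=[[[0,0,-0.0208,0.09,0.22,0,-1],[0,0,-0.0208,0.09,0.22,0,-1],[0,0,-0.0208,0.09,0.22,0,-1],[0,0,-0.0208,0.09,0.22,0,-1],[0,0,-0.0208,0.09,0.22,0,-1],[0,0,-0.0208,0.09,0.22,0,-1],[0,0,-0.0208,0.09,0.22,0,-1],[0,0,-0.0208,0.09,0.22,0,-1],[0,0,-0.0208,0.09,0.22,0,-1],[0,0,-0.0208,0.09,0.22,0,-1],[0,0,-0.0208,0.09,0.22,0,-1],[0,0,-0.0208,0.09,0.22,0,-1]]])

```text
time_s: 2.0
ee_pos: [392.3, -17.5, 214.4]
ee_rot: [180.0, -0.1, -4.7]
force: [1.1, -0.0, -0.4]
gripper_width: 91.3
gripper_force: 0.0
```

```bash
cat > c.py <<'E'
from h import *
s=env.state();print(s["time_s"],s["ee_pos"],s["ee_rot"],s["force"])
I,D=optics.grab_frame("wrist");cv2.imwrite("pics/wrist.png",I[...,::-1])
I,D=optics.grab_frame("top")
m=np.zeros(D.shape,bool);m[213:228,212:228]=1;m&=(I.min(2)>120)&(D>0);print(cloud("top",m,D).round())
E
python3 c.py
```

```text
2.0 [392.25979001 -17.52540814 214.38173395] [ 1.79984885e+02 -7.42159127e-02 -4.72312592e+00] [ 1.07452634 -0.02077174 -0.41976772]
[[ 473.  190. -508.]
 [ 458.  143.    1.]
 [ 457.  139.    7.]
 [ 457.  135.   14.]
 [ 457.  131.   18.]
 [ 455.  150.  -37.]
 [ 469.  185. -509.]
 [ 469.  181. -511.]
 [ 469.  176. -512.]
 [ 469.  170. -498.]
 [ 451.  149.  -27.]
 [ 464.  185. -506.]
 [ 464.  180. -502.]
 [ 464.  175. -505.]
 [ 464.  171. -508.]
 [ 447.  143.    2.]
 [ 447.  141.  -24.]
 [ 447.  136.    1.]]
```

View pics/wrist.png

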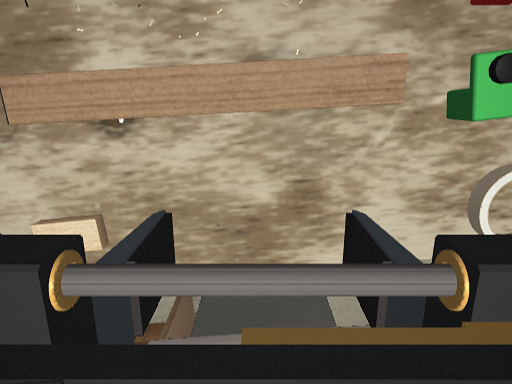

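>>> send_rows(targets=[[[0,0,0,0.01,0.045,-0.22,-1],[0,0,0,0.01,0.045,-0.22,-1],[0,0,0,0.01,0.045,-0.22,-1],[0,0,0,0,0.045,-0.2,-1],[0,0,0,0,0,-0.12,-1],[0,0,0,0,0,0,-1],[0,0,0,0,0,0,-1]]])

```text
time_s: 2.8
ee_pos: [398.2, 16.0, 18.4]
ee_rot: [180.0, -0.0, -4.7]
force: [0.3, -0.3, 1.2]
gripper_width: 91.2
gripper_force: 0.0
```

>>> send_rows(targets=[[[0,0,0,0.1,-0.008,0,-1],[0,0,0,0.06,-0.005,0,-1],[0,0,0,0.05,-0.004,0,-1],[0,0,0,0.05,-0.004,0,-1],[0,0,0,0.05,-0.004,0,-1],[0,0,0,0.05,-0.004,0,-1],[0,0,0,0.05,-0.004,0,-1],[0,0,0,0.05,-0.004,0,-1],[0,0,0,0.05,-0.004,0,-1]]])

```text
time_s: 3.7
ee_pos: [500.5, 8.3, 17.9]
ee_rot: [180.0, 0.0, -4.7]
force: [-3.5, -0.0, 2.6]
gripper_width: 91.2
gripper_force: 1.8
```

```bash
cat > d.py <<'E'
from h import *
import sys
s=env.state();print(s["time_s"],s["ee_pos"],s["force"])
I,D=optics.grab_frame("top");cv2.imwrite("pics/%s.png"%sys.argv[1],cv2.resize(I[150:270,140:380,::-1],None,fx=3.3,fy=3.3,interpolation=2))
c=np.array([606.9,45.5]);a=np.radians(85.36);u=np.array([np.cos(a),np.sin(a)]);n=np.array([u[1],-u[0]])
for r in optics.silhouettes("top","walnut")[:1]:
    P=cloud("top",r["mask"],D);P=P[(P[:,2]>42)&(P[:,2]<65)];Q=np.c_[(P[:,:2]-c)@n+15,(P[:,:2]-c)@u];R=cv2.minAreaRect(Q.astype(np.float32));print(R,Q.min(0),Q.max(0))
E
python3 d.py p1
```

```text
3.7 [500.51298269   8.27349401  17.91258962] [-3.48458866 -0.01836569  2.62145047]
((-49.51786804199219, -28.242019653320312), (45.26713180541992, 377.1726379394531), 0.032749999314546585) [ -72.23206132 -216.83733121] [-26.92951596 160.3408981 ]
```

>>> send_rows(targets=[[[0,0,0,0.05,-0.004,0,-1],[0,0,0,0.04,-0.003,0,-1],[0,0,0,0.015,-0.001,0,-1],[0,0,0,0.015,-0.001,0,-1]]])

```text
time_s: 4.2
ee_pos: [523.6, 6.5, 17.9]
ee_rot: [180.0, 0.1, -4.7]
force: [-2.8, 0.1, 1.2]
gripper_width: 90.7
gripper_force: 1.8
```

>>> send_rows(targets=[[[0,0,0,0.01,0,0,-1],[0,0,0,0.01,0,0,-1]]])

```text
time_s: 4.4
ee_pos: [527.1, 6.6, 17.9]
ee_rot: [180.0, 0.1, -4.7]
force: [-5.8, -0.3, 4.6]
gripper_width: 91.3
gripper_force: 3.2
```

>>> send_rows(targets=[[[0,0,0,0.005,0,0,-1],[0,0,0,0.005,0,0,-1]]])

```text
time_s: 4.6
ee_pos: [527.0, 6.6, 17.9]
ee_rot: [180.0, 0.3, -4.7]
force: [-10.8, 0.3, 7.7]
gripper_width: 91.2
gripper_force: 4.8
```

>>> send_rows(targets=[[[0,0,0,0.005,0,0,-1],[0,0,0,0,0,0,-1]]])

```text
time_s: 4.8
ee_pos: [526.9, 6.6, 17.8]
ee_rot: [180.0, 0.5, -4.7]
force: [-11.0, -0.2, 7.5]
gripper_width: 91.0
gripper_force: 5.1
```

>>> send_rows(targets=[[[0,0,0,0.008,0,0,-1],[0,0,0,0,0,0,-1]]])

```text
time_s: 5.0
ee_pos: [526.8, 6.6, 17.7]
ee_rot: [180.0, 0.7, -4.7]
force: [-13.8, -0.1, 8.0]
gripper_width: 91.0
gripper_force: 6.7
```

```bash
python3 d.py p2
```

```text
5.0 [526.84365948   6.60457074  17.65760704] [-13.79438414  -0.06772433   8.02825896]
((-21.442279815673828, -26.812149047851562), (378.4269104003906, 49.73006057739258), 89.90182495117188) [ -46.60386516 -216.02230285] [  3.14315559 162.37481416]
```

View pics/p2.png

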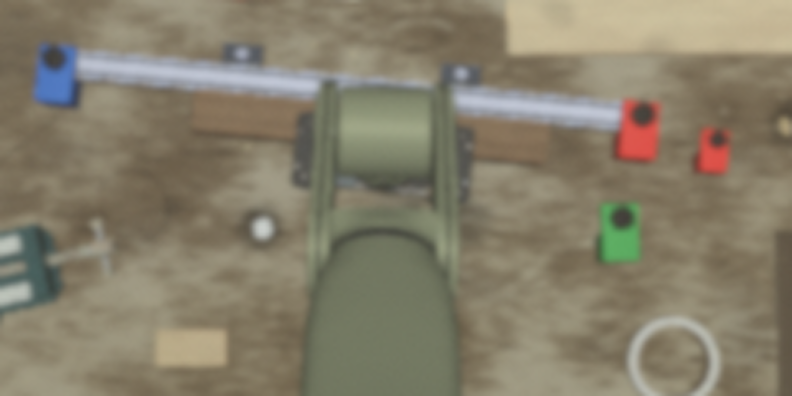

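>>> send_rows(targets=[[[0,0,0,-0.1,0.008,0,-1],[0,0,0,-0.1,0.008,0,-1],[0,0,0,0,0,0.2,1],[0,0,0,0,0,0.2,1],[0,0,0,0,0,0.1,1],[0,0,0,0.06,0.2,0,1],[0,0,0,0.08,0.2,0,1],[0,0,0,0.09,0.2,0,1],[0,0,0,0.09,0.2,0,1],[0,0,0,0.09,0.2,0,1],[0,0,0,0.06,0.18,0,1],[0,0,0,0,0,0,1]]])

```text
time_s: 6.3
ee_pos: [588.9, 250.6, 118.0]
ee_rot: [-179.8, -0.2, -4.4]
force: [-0.4, -0.1, -0.4]
gripper_width: 13.9
gripper_force: 0.0
```

```bash
python3 d.py p3
```

```text
6.3 [588.91428497 250.63695926 117.95806989] [-0.36110551 -0.12861115 -0.3613477 ]
((-23.15984535217285, -40.76344299316406), (351.1288146972656, 45.07561492919922), 89.98540496826172) [ -45.73921946 -216.32686459] [ -0.64120856 134.8032343 ]
```

View pics/p3.png

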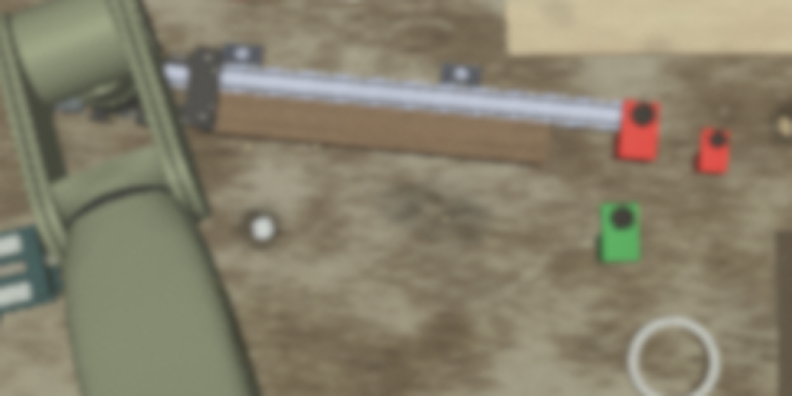

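>>> send_rows(targets=[[[0,0,0,-0.035,0,0,1],[0,0,0,0,0,0,1],[0,0,0,0,0,-0.2,1],[0,0,0,0,0,-0.2,1],[0,0,0,0,0,-0.1,1],[0,0,0,0,0,0,1]]])

```text
time_s: 7.0
ee_pos: [576.9, 243.7, 15.1]
ee_rot: [179.8, 0.4, -4.7]
force: [-0.1, 0.0, -0.1]
gripper_width: 0.3
gripper_force: 0.0
```

>>> send_rows(targets=[[[0,0,0,0.03,-0.02,0,1],[0,0,0,-0.003,-0.04,0,1],[0,0,0,-0.003,-0.04,0,1],[0,0,0,-0.003,-0.04,0,1],[0,0,0,-0.003,-0.04,0,1],[0,0,0,-0.003,-0.04,0,1],[0,0,0,-0.003,-0.04,0,1]]])

```text
time_s: 7.7
ee_pos: [582.4, 193.6, 18.7]
ee_rot: [-179.9, -0.1, -4.7]
force: [-0.3, 5.3, 3.2]
gripper_width: 0.4
gripper_force: 2.0
```

```bash
python3 d.py p4
```

```text
7.7 [582.36749631 193.56379434  18.69444789] [-0.29324147  5.27217529  3.22511084]
((-22.546184539794922, -68.57231140136719), (348.2436218261719, 46.67259979248047), 89.93817138671875) [ -45.98346844 -242.70306617] [  0.76560249 105.53019522]
```

>>> send_rows(targets=[[[0,0,0,-0.004,-0.04,0,1],[0,0,0,-0.004,-0.04,0,1],[0,0,0,-0.003,-0.04,0,1],[0,0,0,-0.003,-0.04,0,1],[0,0,0,-0.001,-0.02,0,1]]])

```text
time_s: 8.3
ee_pos: [578.5, 156.6, 17.8]
ee_rot: [180.0, 0.0, -4.7]
force: [1.0, 1.9, 0.2]
gripper_width: 0.6
gripper_force: 1.2
```

>>> send_rows(targets=[[[0,0,0,-0.001,-0.015,0,1],[0,0,0,-0.001,-0.015,0,1]]])

```text
time_s: 8.5
ee_pos: [578.3, 151.4, 17.8]
ee_rot: [180.0, 0.0, -4.7]
force: [-0.1, 1.4, -0.2]
gripper_width: 0.7
gripper_force: 1.1
```

```bash
python3 d.py p5
```

```text
8.5 [578.26584408 151.37294763  17.79687817] [-0.08806593  1.39637831 -0.18031601]
((-23.337787628173828, -133.83416748046875), (303.9363708496094, 45.57139587402344), 89.98790740966797) [ -46.14562167 -285.80373339] [-0.5401521  18.13646277]
```

Still flush, with about 6 mm or less to go. Creep.

>>> send_rows(targets=[[[0,0,0,-0.001,-0.01,0,1],[0,0,0,-0.001,-0.01,0,1]]])

```text
time_s: 8.8
ee_pos: [577.9, 147.8, 17.8]
ee_rot: [180.0, 0.0, -4.6]
force: [0.2, 1.9, -0.8]
gripper_width: 0.3
gripper_force: 0.8
```

>>> send_rows(targets=[[[0,0,0,-0.001,-0.01,0,1],[0,0,0,0,-0.005,0,1]]])

```text
time_s: 9.0
ee_pos: [578.1, 146.8, 18.0]
ee_rot: [-179.8, -0.0, -4.8]
force: [0.2, 11.7, -2.1]
gripper_width: 0.5
gripper_force: 5.7
```

>>> send_rows(targets=[[[0,0,0,0,-0.005,0,1],[0,0,0,0,-0.005,0,1]]])

```text
time_s: 9.2
ee_pos: [578.1, 146.8, 18.0]
ee_rot: [-179.6, -0.0, -4.8]
force: [-1.5, 18.3, -2.3]
gripper_width: 0.4
gripper_force: 8.9
```

>>> send_rows(targets=[[[0,0,0,0,0.02,0,1],[0,0,0,0,0.05,0,1],[0,0,0,0,0.1,0,1],[0,0,0,0,0,0.2,1],[0,0,0,0,0,0.2,1],[0,0,0,0,0,0.1,1],[0,0,0,-0.1,0.2,0.1,1],[0,0,0,-0.1,0.2,0,1],[0,0,0,-0.1,0.2,0,1],[0,0,0,0,0,0,1]]])

```text
time_s: 10.2
ee_pos: [515.4, 300.7, 138.2]
ee_rot: [-179.9, 0.0, -4.4]
force: [0.5, 0.0, -0.3]
gripper_width: 0.6
gripper_force: 0.0
```

```bash
python3 d.py p6
cat > e.py <<'E'
from h import *
I,D=optics.grab_frame("side");cv2.imwrite("pics/s6.png",cv2.resize(I[110:310,160:360,::-1],None,fx=3,fy=3,interpolation=2))
E
python3 e.py
```

```text
10.2 [515.44698729 300.65098235 138.22102124] [ 0.54870967  0.02422492 -0.33288858]
((-21.8828067779541, -101.46052551269531), (379.8420715332031, 47.93190383911133), 89.95622253417969) [ -45.97854792 -291.3699231 ] [ 2.02358504 88.47036732]
```

View pics/p6.png

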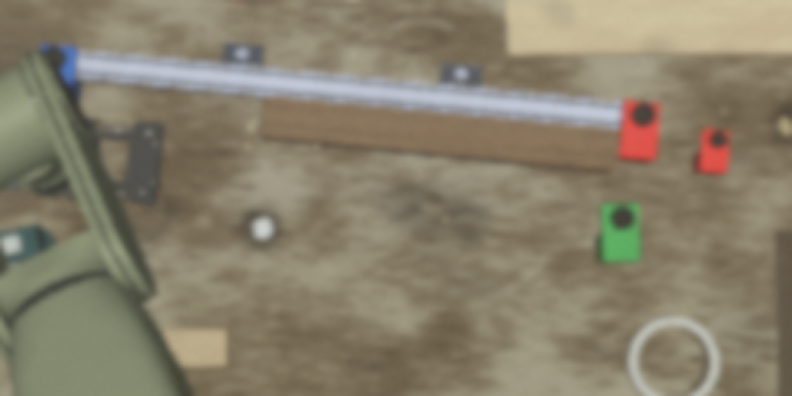

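View pics/s6.png

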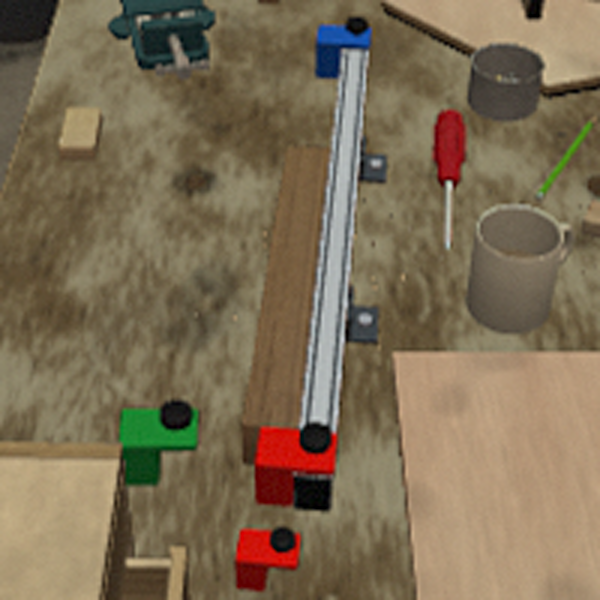

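One light press at mid-length to make sure it is flush.

>>> send_rows(targets=[[[0,0,0,-0.1,-0.2,0,-1],[0,0,0,-0.05,-0.22,0,-1],[0,0,0,0,-0.22,0,-1],[0,0,0,0,-0.22,0,-1],[0,0,0,0,-0.22,0,-1],[0,0,0,0,-0.22,0,-1],[0,0,0,0,-0.22,0,-1],[0,0,0,0,-0.22,0,-1],[0,0,0,0,0,0,-1],[0,0,0,0,0,0,-1]]])

```text
time_s: 11.35
ee_pos: [487.5, -53.1, 137.9]
ee_rot: [180.0, 0.0, -4.9]
force: [-0.0, 0.6, 0.3]
gripper_width: 77.3
gripper_force: 0.0
```

>>> send_rows(targets=[[[0,0,0,0,0,-0.2,-1],[0,0,0,0,0,-0.2,-1],[0,0,0,0,0,-0.2,-1],[0,0,0,0,0,0,-1],[0,0,0,0.06,-0.005,0,-1],[0,0,0,0.05,-0.004,0,-1],[0,0,0,0.03,-0.002,0,-1],[0,0,0,0.015,-0.001,0,-1],[0,0,0,0,0,0,-1]]])

```text
time_s: 12.25
ee_pos: [519.9, -53.8, 18.9]
ee_rot: [180.0, -0.1, -4.7]
force: [-0.2, 0.3, -0.8]
gripper_width: 91.3
gripper_force: 0.0
```

>>> send_rows(targets=[[[0,0,0,0.01,0,0,-1],[0,0,0,0.008,0,0,-1],[0,0,0,0,0,0,-1]]])

```text
time_s: 12.55
ee_pos: [522.0, -53.7, 17.9]
ee_rot: [180.0, 0.1, -4.7]
force: [-0.4, 1.1, 0.9]
gripper_width: 91.3
gripper_force: 0.5
```

>>> send_rows(targets=[[[0,0,0,0.008,0,0,-1],[0,0,0,0.005,0,0,-1],[0,0,0,0,0,0,-1]]])

```text
time_s: 12.85
ee_pos: [521.9, -53.5, 17.6]
ee_rot: [180.0, 0.4, -4.7]
force: [-7.6, -0.4, 2.9]
gripper_width: 91.2
gripper_force: 3.5
```

Firm against the fence. Now retreat.

>>> send_rows(targets=[[[0,0,0,-0.05,0.004,0,-1],[0,0,0,-0.15,0.012,0,-1],[0,0,0,-0.15,0.012,0,-1],[0,0,0,0,0,0.2,-1],[0,0,0,0,0,0.2,-1],[0,0,0,0,0,0.2,-1],[0,0,0,0,0.2,0.1,-1],[0,0,0,0,0.2,0,-1],[0,0,0,0,0.2,0,-1],[0,0,0,0,0.2,0,-1],[0,0,0,0,0.2,0,-1],[0,0,0,0,0,0,-1]]])

```text
time_s: 14.05
ee_pos: [455.3, 155.9, 158.1]
ee_rot: [-179.9, -0.1, -4.4]
force: [-0.5, 0.9, -0.0]
gripper_width: 91.0
gripper_force: 0.0
```

```bash
python3 d.py p7; python3 a.py | grep -E "tape|offcut|screw|mug"
```

```text
14.05 [455.28408347 155.87558398 158.07485369] [-0.52195922  0.87291134 -0.04157176]
((-22.26607322692871, -100.83680725097656), (379.3804016113281, 47.72762680053711), 89.98995971679688) [ -46.15918043 -290.52432494] [ 1.59817494 88.8544038 ]
tape 0.57 [337.0, 268.1] 320 top z 28.0 rect [array([ 319.9, -302.6]), array([96. , 90.5]), np.float64(44.0)]
tape 0.53 [336.2, 188.4] 207 top z 69.0 rect [array([ 580.6, -264.8]), array([24.2, 21.2]), np.float64(3.3)]
offcut 0.47 [199.4, 250.8] 148 top z 24.0 rect [array([335.1, 204.3]), array([36.7, 57.3]), np.float64(19.1)]
screwdriver 0.86 [208.7, 146.5] 260 top z 37.0 rect [array([725.9, 181.7]), array([93.4, 28.3]), np.float64(84.9)]
screwdriver 0.45 [240.4, 177.3] 1652 top z 45.0 rect [array([606. ,  45.5]), array([588.2,  34.5]), np.float64(85.2)]
mug 0.86 [271.5, 132.1] 510 top z 90.0 rect [array([761.8, -47.6]), array([77.5, 77.1]), np.float64(75.0)]
```

View pics/p7.png

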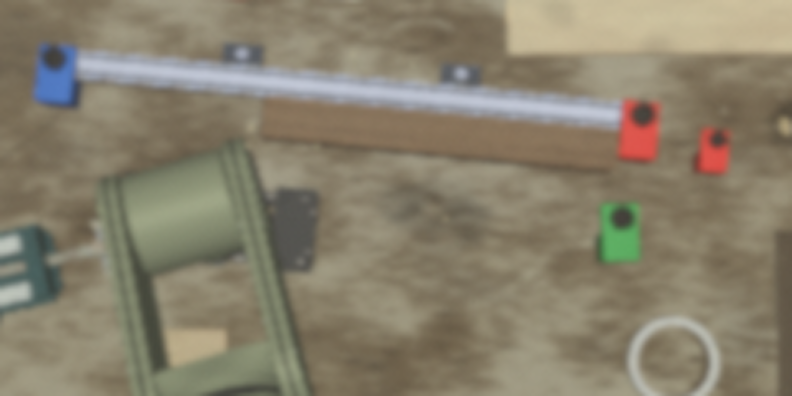

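```bash
cat > f.py <<'E'
from h import *
I,D=optics.grab_frame("top")
c=np.array([606.9,45.5]);a=np.radians(85.36);u=np.array([np.cos(a),np.sin(a)]);n=np.array([u[1],-u[0]])
J=I.astype(int);m=(J[...,0]>150)&(J[...,1]<90)&(J[...,2]<90)
P=cloud("top",m,D);P=P[(P[:,2]>40)&(P[:,2]<64)];Q=np.c_[(P[:,:2]-c)@n+15,(P[:,:2]-c)@u]
Q=Q[(Q[:,1]<-250)&(Q[:,1]>-350)];print(len(Q),Q.min(0),Q.max(0))
print(J[195:200,318:332].tolist()[2])
E
python3 f.py
```

```text
115 [ -31.16604246 -328.72157292] [  26.2575107  -291.52172387]
[[132, 111, 87], [132, 111, 88], [131, 110, 87], [130, 109, 86], [128, 108, 85], [128, 108, 85], [128, 108, 84], [128, 106, 83], [133, 101, 80], [146, 90, 73], [164, 78, 67], [176, 73, 65], [183, 74, 65], [187, 76, 67]]
```

The walnut's end (-291) coincides with the stop's face (-291.5), and in that pixel row its brown runs straight into the red, so they touch. Handing in.

```bash
python3 -c "
from workcell import env
print(env.job_done())"
```

```text
the job is handed in; nothing more can be done
None
```

The walnut block lies flush along the fence with its end butted against the larger red stop, and the job was handed in at about 14 s; I saw no sign that the bystanders moved, though the arm partly hid the offcut in the last check.

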